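# Drive a seized pin out of a link arm held in bench locking pliers

## Task

Push the long handle of the bench-mounted locking pliers down past its hard spot until it stays locked on the link arm by itself, then take the square-bodied pin punch from the wooden stand and, with the arm still locked, drive the seized pin down out of the arm's boss so that it drops into the tin below. Put the punch back upright in its hole in the stand, and press the release lever so that the pliers spring open. Leave the link arm lying on its support block, never tipped up, and leave the scriber in the stand and the other bench things where they are.

Things in the scene. Friction and masses are not known exactly. Their poses are not given: they have to be found in the camera images.
- clamp: locking pliers fixed to the bench. Origin on the bench; x axis from handle side to jaw side, z up. In this frame (mm): grey support block x 40..138, y +-30, top z 100; steel cheeks x -56..38, y +-19, up to z 166; jaw pivot x 20, z 120; jaw arm 22 wide, reaching x 101, raised 18 degrees when open, level (top z 189) when closed; handle pivot x -40, z 150; rear post x -152..-128 up to z 104
- handle (a joint): the long handle, a bar 120 x 20 x 12 mm. 0 = open, raised 0.70 rad, held there by a spring; 0.70 = down, level, at its stop. It drives the upper jaw: the foot meets the link arm at about 0.33; the hard spot (centre) at 0.60 takes 8 to 14 N straight down near the pad on the way; past it the handle snaps down and stays locked. Let go short of it, it springs open
- handle_pad (a point): place to push on the handle: on top of its dark rubber strip, 95 mm from its pivot, 25 mm from its free end. Open: about z = 218 mm, clamp frame x = -107 mm; locked: z = 158 mm, x = -135 mm. The handle turns about the clamp's y axis
- release (a joint): the release lever, a rocker under and beyond the handle's free end; pivot at clamp frame x -140, z 130 mm. 0 = at rest (spring return), grows to 0.50 at its stop as its paddle is pressed down. With the pliers locked, about 0.3 lifts the handle back over centre and the pliers spring open; 2 to 6 N at the paddle
- release_tip (a point): centre of the top of the release lever's steel paddle (46 mm along the clamp's x, 30 mm wide), beyond the handle's free end, at clamp frame x = -201 mm, z = 138 mm at rest; pressed fully it goes down about 30 mm. Under it is only the bench
- foot: round rubber-faced spring foot, 28 mm across, on a spindle at the tip of the upper jaw; presses on the link arm's bar with about 30 N when locked. This entry's origin lies at the upper jaw's pivot; the foot is 70 mm along its x
- link: loose aluminium link arm, 0.4 kg, 149 mm long, on the support block: bar 40 mm wide, 24 thick, ending in a square boss 44 x 44 mm, 36 tall, that overhangs the block above the tin. Origin on the axis of the boss's hole, at the underside (100 mm over the bench); the bar runs to -x; z up. The hole is 18 mm in diameter. Pushed on the boss while not locked, the arm tips
- boss_top (a point): centre of the hole's mouth in the top face of the boss, 36 mm above the link arm's underside
- pin: seized dark steel pin, 16 mm in diameter, 36 mm long, upright in the boss's hole; origin at the centre of its lower end. Its top starts 5 to 13 mm below the boss's top. About 7 to 15 N drives it down; it drops free once the punch's tip is 29 mm or more below the boss's top (40 mm is safe)
- pin_mid (a point): middle of the pin on its axis, 18 mm from either end
- tin: open aluminium tin, 85 x 90 mm, 40 mm tall, 3 mm walls, fixed under the boss; origin at the centre of its underside on the bench, 182 mm from the clamp's origin along the clamp's x, same axes
- stand: dark wooden block 60 x 150 mm, 70 mm tall, fixed; origin at the centre of its underside. Square through-holes 20 mm wide at y = -40 and +40 mm of its own frame; each holds one tool
- punch: pin punch upright in one hole of the stand: square dark body 30 x 30 mm, 75 tall, flat top; below it a round shank 12 mm in diameter, 60 long; 0.25 kg. Origin at the centre of the shank's tip, z up; the body's sides face its x and y. Its shoulder rests on the stand: body from z = 70 to 145 mm, tip at z = 10 mm. About 4 mm of play in the hole
- scriber: the tool in the stand's other hole, not needed: round body 32 mm in diameter with a 36 mm ball on top, up to z = 133 mm; origin at its lower tip
- oil: plastic oil bottle, 64 mm across, 170 mm tall, a bystander; origin at the centre of its underside
- plug_box: cardboard box 50 x 70 x 45 mm, a bystander; origin at the centre of its underside
- screwdriver: screwdriver lying on the bench, a bystander; origin at the centre of its underside
- wrench: open wrench lying on the bench, a bystander; origin at the centre of its underside
- drum: steel clutch drum, 76 mm across, 45 mm tall, a bystander; origin at the centre of its underside
- grease: grey can, 70 mm across, 90 mm tall, a bystander; origin at the centre of its underside
- pulley: dark steel pulley, 90 mm across, 28 mm thick at its hub, lying flat, a bystander; origin at the centre of its underside
Not all that is in view belongs to the job. What is meant by the stand is not red, and is the smaller of those in its own colour. Leave any turquoise look-alike of the punch alone.

How it is judged (in metres and radians):
On the way, in this order (a step that is already met when the one before it is completed fails the run):
1. the pliers are locked on the link arm and stay so with the robot off them (value of joint handle above 0.64 rad and contact force between foot and link above 15 N and contact force between each of the arm, the fingers and clamp below 0.5 N), for 0.2 s.
2. the pin lies in the tin while the pliers are still locked on the link arm (z of pin_mid in the frame of tin between 0 and 0.038 m and x of pin_mid in the frame of tin between -0.0425 and 0.0425 m and y of pin_mid in the frame of tin between -0.045 and 0.045 m and value of joint handle above 0.64 rad and contact force between foot and link above 15 N), for 0.1 s.
3. the release lever is pressed and the pliers come open (value of joint release above 0.15 rad and value of joint handle below 0.5 rad).
At the end, for the whole second after the job is handed in: Pliers open (handle < 0.2 rad, release lever < 0.1); pin in the tin; link arm flat on its block (tilt < 0.1 rad), within 40 mm of its start; punch upright in the stand (tilt < 0.2, tip below 30 mm height, within 55 mm of the stand's middle); punch, pin and arm at rest (z of pin_mid in the frame of tin between 0 and 0.038 m and x of pin_mid in the frame of tin between -0.0425 and 0.0425 m and y of pin_mid in the frame of tin between -0.045 and 0.045 m and value of joint handle below 0.2 rad and value of joint release below 0.1 rad and angle between link's own z axis and vertical below 0.1 rad and distance between link and tin below 0.115 m and distance of link from where it was at the start of the episode below 0.04 m and angle between punch's own z axis and vertical below 0.2 rad and height (world z) of punch below 0.03 m and horizontal distance between punch and stand below 0.055 m and linear speed of each of punch, pin, link below 0.02 m/s); the robot touches nothing.
It fails at once if the link arm is tipped by more than 0.2 rad (angle between link's own z axis and vertical above 0.2 rad).
It fails at once if the scriber is moved by more than 30 mm (distance of scriber from where it was at the start of the episode above 0.03 m).
It fails at once if a bystander on the bench is moved by more than 30 mm (distance of any of oil, plug_box, screwdriver, wrench, drum, grease, pulley from where it was at the start of the episode above 0.03 m).
It also fails if it takes over 61 s, if anything falls off the work surface, if the arm or the gripper's body presses on something with over 40 N, if the wrist force passes 120 N, or if a joint passes its speed limit or range.

## Robot

A 7-joint arm with a two-finger parallel gripper is mounted at the origin on the work surface. World frame = base frame: x ahead of the robot, y to its left, z up, the work surface at z = 0. Lengths are in mm, angles in rad, forces in N, time in s.
With the tool pointing down it reaches from about 375 to 925 mm from the base axis. Payload 3.1 kg.
Tool frame: the origin (TCP) lies between the finger pads; the fingertips stand 8 mm ahead of it and the grasp point (between the pads) lies 11 mm behind it (r.tips_ahead is the distance from the TCP to the fingertips, in mm); z points along the fingers, y is the direction in which the jaws open and shut (so a half turn about z gives the same grasp; the last joint's range is limited). The gripper opens to 85 mm and grips with 20 to 120 N. Pads are 22 mm wide; open, the fingers measure 114 mm over their backs; the gripper's body (76 mm by 85 mm) begins 54 mm behind the grasp point. The pads swing forward as they close: fully open they stand 13 mm farther back than shut.
Start: joints at [-1.332, 0.383, 0.044, 1.598, -0.018, 1.161, -0.05], TCP at [214.782, 613.491, 239.269] pointing down, gripper open.
Joint ranges: [-2.61, 2.61], [-0.41, 2.15], [-1.48, 1.57], [0, 2.5], [-1.57, 4.71], [0.05, 1.97], [-2.85, 2.85]. Speed limits (rad/s): [2.79, 2.79, 3.14, 3.14, 3.14, 3.14, 3.14].

## Interface

Orientations are given as a 3x3 rotation matrix whose columns are the frame's x, y, z axes.
In Python, from workcell import r, optics, ticket gives the robot as it stands.
- The arm moves only by the shell command python3 -m handwheel 'ROWS' [OPENING] [FORCE]. ROWS is JSON, a list that holds one entry, the list of rows, each a list of 6 numbers: the shift along the tool's x, y, z in mm, then the turn, a rotation vector about the tool's x, y, z in rad. In form: [[[dx, dy, dz, wx, wy, wz], ...]]. A call has 1 to 12 rows; each row is the pose to reach, as a shift and turn from the pose measured when the call began, along the tool's axes at that moment; what a row does not reach only later rows make up. A row lasts 1/12 s, in which the tool goes at most 41.7 mm and 7.16 degrees, less where a joint would pass 70% of its speed; a pose out of reach is approached as far as the arm can. A call with a gripper value outside its range is refused whole. OPENING is the closure, from 0 (fully open) to 1 (shut), set as the call begins (- or left out, the last holds). The fingers move at their own pace and stop on an object; FORCE is the grip in N (left out, the last holds). Time passes only in rows, so rows that repeat a pose let the fingers close. It gives the time, the measured TCP pose, the force and the opening at its end, in the units of the state.
- r.get_state(): the state, without advancing time (a new reading comes with each control period).
- optics.capture(name): name is "scene" or "top" or "wrist"; returns (picture, depth): 384x512x3 uint8, red, green, blue; 384x512 float32, mm along the optical axis (not along the pixel's ray), 0 where there is no reading.
- optics.camera_model(name): a dict with "fx", "fy", "cx", "cy" (pixels), "dist" ([k1, k2, p1, p2, k3] as OpenCV has them; the pictures are not rectified), "view" (4x4, takes a point from world to camera coordinates). Camera axes: x right, y down, z forward; pixel columns grow to the right and rows downward; lengths in mm; the calibration is good to about 2 mm. A picture is of the moment at which its call begins: read the wrist's pose just before it. camera_model takes no time and is no camera call; for the wrist camera it gives the pose at the moment of the call.
- ticket.hand_in(): hands the job in, once; it reports no verdict.
Trained networks look in the newest picture that a camera, given by its name, has taken for a name from the list of things; names that differ only in an ending like _2 or _b are one class to them, and where a whole thing is asked for, a point or a joint stands for the part that bears it (a point fixed in the world has none). Each returns a list of dicts, best first, with "p" (0 to 1); they miss things now and then, are a little off and sometimes report something else, mostly with a low value. They report only what shows in the picture. A call takes as long as a camera call. They do not tell look-alikes from the thing itself.
- optics.regions_of(thing, camera): "region" (384x512 bool, what is visible of it) and "rect" ([centre column, centre row, width, height] in pixels, round what is visible of it).
The state is a dict: "t": time; "joints": joint angles; "qd": joint speeds; "joint_torque": joint torques, N m; "tool_pos": TCP position; "orientation": TCP orientation; "ft_force": force on the tool from outside, world axes, zero at the start; "moment": the same for the moment, N m; "grip_width": finger opening in mm.
Only numpy, scipy, OpenCV 4.12 (cv2) and the standard library are available. Lean on these libraries where they do the work, as an engineer would, in place of code of your own. Each camera call takes 0.05 s, during which the arm holds its last target. There are 200 camera calls.

## Working session

There is one attempt and no reset: what is moved stays moved. The work goes in short steps, Python scripts to look and compute and a shell command to move; the robot and the scene stay as the last step left them, time stands still between calls to the robot, and variables do not carry over. Pictures are saved under pics/ and viewed, about 8 in all and at most 12, crops included, and the job is handed in when it is done.

```bash
ls; mkdir -p pics; python3 - <<'E'
from workcell import r, optics
import cv2,numpy as np
s=r.get_state(); print({k:np.round(v,3).tolist() for k,v in s.items()})
for n in("scene","top"):
    p,d=optics.capture(n); cv2.imwrite(f"pics/{n}0.png",p[:,:,::-1]); np.savez(f"{n}0.npz",p=p,d=d)
    m=optics.camera_model(n); print(n,np.round(m["view"],3).tolist(),m["fx"],m["dist"])
a=cv2.imread("pics/scene0.png")
E
```

```text
pics
{'t': 0.0, 'joints': [-1.332, 0.384, 0.044, 1.6, -0.018, 1.161, -0.05], 'qd': [-0.001, -0.002, 0.002, -0.001, -0.0, 0.001, -0.0], 'joint_torque': [-0.001, -43.346, 1.024, -24.951, 0.01, 0.011, 0.0], 'tool_pos': [214.497, 612.608, 237.854], 'orientation': [[-0.944, 0.33, -0.001], [0.33, 0.944, -0.003], [-0.0, -0.003, -1.0]], 'ft_force': [0.691, 0.084, -0.099], 'moment': [0.064, -0.053, -0.039], 'grip_width': 85.595}
scene [[-0.364, 0.931, -0.022, 122.388], [0.506, 0.178, -0.844, -143.595], [-0.782, -0.318, -0.537, 2057.362], [0.0, 0.0, 0.0, 1.0]] 481.1331681266641 [-0.04620483  0.          0.          0.          0.        ]
top [[-0.015, -1.0, -0.011, 76.858], [-0.997, 0.015, -0.079, 530.147], [0.079, 0.009, -0.997, 1134.194], [0.0, 0.0, 0.0, 1.0]] 353.2845921525676 [-0.09832629  0.          0.          0.          0.        ]
```

View pics/scene0.png

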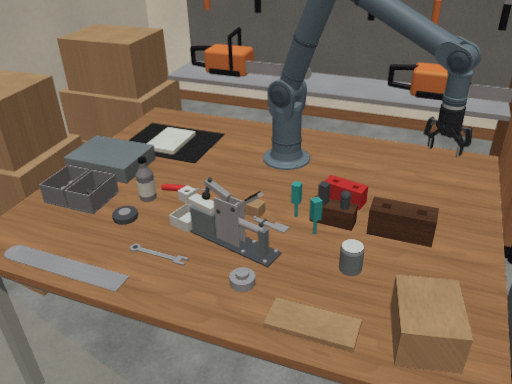

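View pics/top0.png

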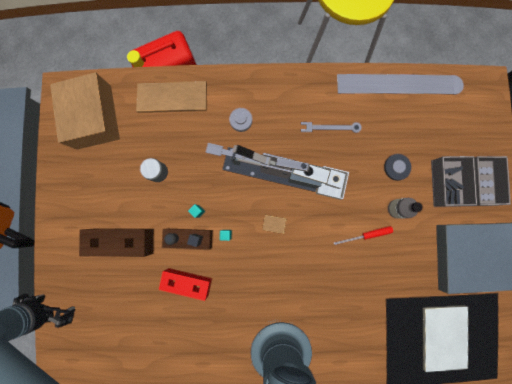

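Scene: the pliers run from (217,150) (release paddle) to (335,182) (boss/tin) in the top view. Stand candidates in the top view are the small brown block with two tools at (187,239), the larger brown block at (116,242) and the red block at (185,285). The small brown one fits the description. The turquoise look-alikes at (196,211) and (225,235) are to be left alone.

```bash
cat > h.py <<'E'
import numpy as np, cv2
from workcell import r, optics
def world(m,u,v,d):
    K=np.array([[m["fx"],0,m["cx"]],[0,m["fy"],m["cy"]],[0,0,1.]])
    uv=np.stack([np.ravel(u),np.ravel(v)],1).astype(float)[:,None]
    n=cv2.undistortPoints(uv,K,np.array(m["dist"]))[:,0]
    d=np.ravel(d); c=np.c_[n*d[:,None],d]
    V=np.array(m["view"]); return (c-V[:3,3])@V[:3,:3]
def pix(m,P):
    V=np.array(m["view"]); K=np.array([[m["fx"],0,m["cx"]],[0,m["fy"],m["cy"]],[0,0,1.]])
    return cv2.projectPoints(np.atleast_2d(P).astype(float),cv2.Rodrigues(V[:3,:3])[0],V[:3,3],K,np.array(m["dist"]))[0][:,0]
def ray(m,u,v,z):
    "world point at height z along pixel"
    a,b=world(m,[u,u],[v,v],[100,2000]); t=(z-a[2])/(b[2]-a[2]); return a+t*(b-a)
def cap(n):
    m=optics.camera_model(n); p,d=optics.capture(n); return m,p,d
def cloud(m,d):
    v,u=np.mgrid[:384,:512]; return world(m,u,v,d).reshape(384,512,3)
def togo(P,R=None):
    s=r.get_state(); return np.round(np.array(s["orientation"]).T@(np.array(P)-s["tool_pos"]),1)
E
python3 - <<'E'
from h import *
m,p,d=cap("top"); C=cloud(m,d)
for t in("punch","scriber","stand","clamp","handle","release","link","tin","grease","oil","drum","plug_box"):
    for g in optics.regions_of(t,"top")[:3]:
        q=C[g["region"]&(d>0)]
        print(t,round(g["p"],2),np.round(g["rect"]),len(q), np.round(np.median(q,0)),"zmax",np.round(np.percentile(q[:,2],95)), np.round(cv2.minAreaRect(q[:,:2].astype(np.float32))[0]),np.round(cv2.minAreaRect(q[:,:2].astype(np.float32))[1:][0]))
E
```

```text
punch 0.69 [225. 236.  16.  12.] 124 [393. 166. 133.] zmax 136.0 [393. 169.] [30. 29.]
punch 0.55 [197. 239.  20.  14.] 177 [379. 255. 141.] zmax 146.0 [375. 267.] [46. 42.]
punch 0.48 [172. 237.  14.  12.] 131 [382. 327. 124.] zmax 132.0 [382. 333.] [32. 33.]
stand 0.92 [186. 286.  48.  33.] 1183 [239. 297.  68.] zmax 72.0 [231. 309.] [159.  75.]
stand 0.84 [187. 237.  49.  20.] 698 [382. 292.  69.] zmax 73.0 [374. 297.] [153.  68.]
stand 0.64 [116. 243.  76.  32.] 2069 [372. 508.  96.] zmax 100.0 [366. 524.] [ 94. 214.]
clamp 0.63 [276. 174. 139.  50.] 2697 [590.  25.  97.] zmax 210.0 [597.  -1.] [441.  90.]
handle 0.72 [319. 178.  52.  15.] 644 [ 564. -135.  124.] zmax 138.0 [ 578. -130.] [179.  69.]
handle 0.68 [253. 155.  44.  19.] 360 [618.  82. 191.] zmax 230.0 [637.  86.] [150.  58.]
release 0.8 [224. 150.  38.  16.] 275 [640. 179. 136.] zmax 140.0 [644. 174.] [140.  48.]
link 0.87 [320. 179.  45.  19.] 389 [ 561. -139.  125.] zmax 137.0 [ 564. -120.] [136.  44.]
tin 0.87 [331. 182.  33.  34.] 404 [ 531. -181.    7.] zmax 41.0 [ 557. -175.] [ 92. 101.]
tin 0.25 [253. 154.  38.  22.] 333 [618.  82. 194.] zmax 230.0 [636.  71.] [122.  65.]
grease 0.75 [186. 239.  47.  20.] 718 [381. 295.  69.] zmax 73.0 [379. 308.] [175.  61.]
grease 0.64 [152. 171.  28.  25.] 553 [598. 396.  87.] zmax 92.0 [607. 421.] [103.  77.]
grease 0.41 [172. 240.  12.   9.] 128 [383. 328. 124.] zmax 132.0 [382. 334.] [34. 30.]
oil 0.57 [406. 209.  39.  17.] 588 [ 463. -378.  108.] zmax 170.0 [ 456. -412.] [109.  74.]
drum 0.66 [241. 117.  20.  28.] 429 [766. 124.  30.] zmax 46.0 [770. 125.] [73. 74.]
plug_box 0.89 [274. 226.  27.  18.] 338 [422.  19.  44.] zmax 48.0 [421.  17.] [72. 51.]
```

```bash
python3 - <<'E'
from h import *
s=r.get_state();m=optics.camera_model("wrist");V=np.array(m["view"])
R=np.array(s["orientation"]);c=-V[:3,:3].T@V[:3,3]
print("cam in tool",R.T@(c-s["tool_pos"]),"cam axes in tool\n",np.round(R.T@V[:3,:3].T,3),m["fx"],m["cx"],m["cy"])
print(togo([520,130,420]))
E
```

```text
cam in tool [  71.98776246    0.71569373 -134.78617706] cam axes in tool
 [[ 0.    -0.959 -0.282]
 [ 1.     0.     0.   ]
 [-0.    -0.282  0.959]] 287.25775695865195 253.58141932609527 187.51553237217504
[-447.8 -355.5 -180.7]
```

```bash
python3 -m handwheel '[[[-30,-25,-60,0,0,0],[-70,-55,-80,0,0,0],[-107,-85,-100,0,0,0],[-145,-113,-100,0,0,0],[-180,-141,-100,0,0,0],[-216,-170,-100,0,0,0],[-252,-200,-100,0,0,0],[-288,-228,-100,0,0,0],[-325,-256,-100,0,0,0],[-361,-285,-100,0,0,0],[-397,-315,-100,0,0,0],[-430,-350,-100,0,0,0]]]'
python3 -m handwheel '[[[0,0,0,0,0,0],[0,0,0,0,0,0],[0,0,0,0,0,0]]]' 1
python3 - <<'E'
from h import *
s=r.get_state();print(s["t"],s["tool_pos"])
m,p,d=cap("wrist");C=cloud(m,d)
np.savez("w1.npz",p=p,d=d,C=C);np.save("w1m.npy",m,allow_pickle=True)
cv2.imwrite("pics/w1.png",cv2.resize(p[:,:,::-1],(768,576),interpolation=cv2.INTER_CUBIC))
for t in("punch","scriber","stand","handle","release","link","tin","clamp"):
    for g in optics.regions_of(t,"wrist")[:2]:
        q=C[g["region"]&(d>0)]
        print(t,round(g["p"],2),np.round(g["rect"]),len(q), np.round(np.median(q,0)),"zmax",np.round(np.percentile(q[:,2],95)))
E
```

```text
t: 1.75
tool_pos: [463.7, 215.7, 339.5]
orientation: [[-0.944, 0.33, 0.001], [0.33, 0.944, 0.001], [-0.001, 0.001, -1.0]]
ft_force: [0.5, 0.4, -0.1]
grip_width: 85.6
t: 2.0
tool_pos: [463.7, 215.7, 339.7]
orientation: [[-0.943, 0.331, 0.001], [0.331, 0.943, 0.002], [-0.0, 0.002, -1.0]]
ft_force: [0.2, 0.5, -0.5]
grip_width: 51.6
2.0 [463.66514648 215.71755401 339.69830236]
punch 0.61 [198. 124.  37.  31.] 818 [393. 173. 135.] zmax 136.0
punch 0.6 [282. 154.  38.  34.] 851 [463. 256. 135.] zmax 136.0
scriber 0.67 [325.  68.  37.  31.] 903 [383. 329. 127.] zmax 133.0
stand 0.95 [431.  38. 161.  77.] 8511 [379. 471.  98.] zmax 100.0
stand 0.82 [255.   4. 106.   9.] 654 [257. 267.  15.] zmax 41.0
release 0.89 [258. 294.  85.  27.] 1376 [638. 170. 135.] zmax 140.0
link 0.86 [ 53. 297.  69.  38.] 1584 [ 551. -146.  126.] zmax 137.0
tin 0.83 [ 68. 261.  60.  47.] 1502 [ 531. -193.   16.] zmax 40.0
clamp 0.74 [170. 280. 263. 101.] 9443 [586.  69.  32.] zmax 139.0
```

View pics/w1.png

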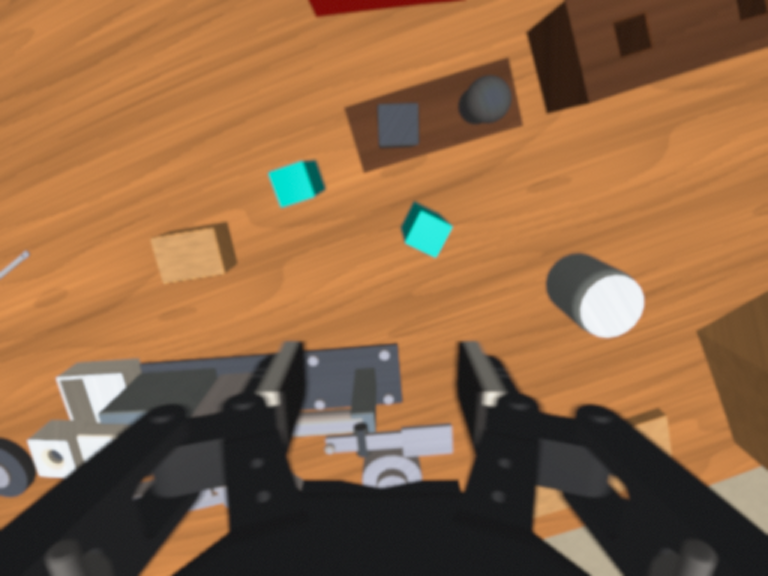

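The square dark body at (398,124) in this enlarged view (4-corner flat top, upright in the small brown stand) is the punch. The ball-topped scriber is at (488,98), and the turquoise look-alikes are at (297,184) and (428,230). Next I measure the poses.

```bash
python3 - <<'E'
from h import *
z=np.load("w1.npz");C=z["C"];d=z["d"]
def box(mask,name):
    mm=cv2.morphologyEx(mask.astype(np.uint8),cv2.MORPH_OPEN,np.ones((3,3)))
    n,l,st,_=cv2.connectedComponentsWithStats(mm)
    for i in np.argsort(-st[1:,4])[:2]+1:
        if st[i,4]<30: continue
        q=C[l==i]; rr=cv2.minAreaRect(q[:,:2].astype(np.float32))
        print(name,st[i].tolist(),"mean",np.round(q.mean(0),1),"rect",np.round(rr[0],1),np.round(rr[1],1),round(rr[2],1))
X,Y,Z=C[...,0],C[...,1],C[...,2]; ok=d>0
near=lambda x,y,R:ok&(np.hypot(X-x,Y-y)<R)
box(near(379,255,45)&(Z>139)&(Z<152),"punchtop")
box(near(379,292,110)&(Z>63)&(Z<77)&(X>320),"standtop")
box(near(383,333,40)&(Z>120),"scriber")
box(near(463,256,50)&(Z>125),"turq A"); box(near(393,173,50)&(Z>125),"turq B")
box(near(645,200,60)&(Z>130)&(Z<146),"paddle")
box(near(560,-180,60)&(Z>131)&(Z<142),"boss")
box(near(545,-185,80)&(Z>34)&(Z<46),"tinrim")
box(near(600,0,250)&(Z>2)&(Z<14),"baseplate")
box(near(600,-100,150)&(Z>93)&(Z<105),"block")
box(near(630,100,120)&(Z>150)&(Z<245),"handle")
E
```

```text
punchtop [251, 69, 28, 29, 772] mean [379.8 259.7 145. ] rect [379.6 259.4] [29.5 29.6] 71.6
standtop [230, 39, 118, 76, 3529] mean [378.9 293.7  70.3] rect [379.4 297.2] [150.9  61.1] 87.2
scriber [311, 51, 30, 31, 715] mean [383.5 332.4 128. ] rect [383.6 334.1] [34.1 33.2] 71.0
turq A [192, 227, 320, 157, 24975] mean [463.8 247.6 408.6] rect [467.7 241.7] [79.5 30.5] 60.7
turq A [269, 140, 32, 32, 643] mean [465.  256.1 134.8] rect [465.9 256.3] [30.3 30. ] 45.1
turq B [0, 269, 145, 115, 6793] mean [435.5 169.1 410.4] rect [436.  168.9] [23.2 11.1] 45.4
turq B [179, 108, 32, 30, 651] mean [393.3 169.  134.7] rect [393.3 168.1] [29.5 28.9] 88.3
paddle [242, 282, 59, 23, 932] mean [643.8 185.5 136.9] rect [644.  180.1] [80.8 31.9] 74.3
boss [19, 291, 33, 27, 609] mean [ 553.2 -162.1  135.3] rect [ 555.1 -162.7] [46.  45.2] 71.8
tinrim [38, 249, 24, 12, 102] mean [ 508.9 -187.8   38.4] rect [ 508.  -182.8] [18.7 50.8] 7.3
tinrim [67, 248, 18, 11, 82] mean [ 524.5 -131.    38.6] rect [ 523.9 -131.5] [35.6 16.4] 40.3
baseplate [205, 229, 63, 44, 2009] mean [624.9 124.9   8.3] rect [629.  122.7] [116.9  81.3] 74.1
baseplate [86, 236, 93, 15, 820] mean [554.5 -40.8   7.9] rect [554.3 -50.5] [175.9  25.7] 73.6
block [65, 272, 34, 12, 306] mean [548.  -99.   99.2] rect [550.  -96.9] [56.9 15. ] 75.7
```

```bash
python3 -m handwheel '[[[-34,-19,-20,0,0,0],[-68,-38,-40,0,0,0],[-102,-57,-40,0,0,0],[-136,-76,-40,0,0,0],[-170,-95,-40,0,0,0],[-205,-114,-40,0,0,0],[-205,-114,-40,0,0,0],[-205,-114,-40,0,0,0]]]'
python3 - <<'E'
from h import *
s=r.get_state();print(s["t"],s["tool_pos"],s["grip_width"])
m,p,d=cap("wrist");C=cloud(m,d)
np.savez("w2.npz",p=p,d=d,C=C);np.save("w2m.npy",m,allow_pickle=True)
cv2.imwrite("pics/w2.png",cv2.resize(p[:,:,::-1],(768,576),interpolation=cv2.INTER_CUBIC))
X,Y,Z=C[...,0],C[...,1],C[...,2]; ok=(d>0)&(Z<300)
def box(mask,name):
    mm=cv2.morphologyEx(mask.astype(np.uint8),cv2.MORPH_OPEN,np.ones((3,3)))
    n,l,st,_=cv2.connectedComponentsWithStats(mm)
    for i in np.argsort(-st[1:,4])[:2]+1:
        if st[i,4]<30: continue
        q=C[l==i]; rr=cv2.minAreaRect(q[:,:2].astype(np.float32))
        print(name,st[i].tolist(),"mean",np.round(q.mean(0),1),"rect",np.round(rr[0],1),np.round(rr[1],1),round(rr[2],1))
near=lambda x,y,R:ok&(np.hypot(X-x,Y-y)<R)
box(near(645,200,60)&(Z>130)&(Z<146),"paddle")
box(near(560,-180,60)&(Z>131)&(Z<142),"boss")
box(near(545,-185,80)&(Z>34)&(Z<46),"tinrim")
box(near(600,0,250)&(Z>2)&(Z<14),"baseplate")
box(near(600,-100,150)&(Z>93)&(Z<105),"block")
box(near(600,-80,150)&(Z>118)&(Z<128),"bar")
box(near(630,100,140)&(Z>180)&(Z<260),"handle")
box(near(630,100,140)&(Z>98)&(Z<110),"post")
E
```

```text
t: 3.12
tool_pos: [620.3, 37.5, 378.8]
orientation: [[-0.942, 0.335, 0.0], [0.335, 0.942, -0.002], [-0.001, -0.001, -1.0]]
ft_force: [-0.3, 1.2, -0.3]
grip_width: 0.0
3.1167 [620.32425389  37.49947958 378.78006386] 0.02058558853421358
paddle [331, 127, 61, 26, 1074] mean [645.7 187.4 137.5] rect [645.1 180.3] [79.8 30.9] 76.4
boss [81, 148, 37, 33, 922] mean [ 555.  -162.6  135.5] rect [ 555.1 -163.7] [45.9 44.2] 73.0
tinrim [94, 131, 5, 15, 51] mean [ 514.  -205.8   38.9] rect [ 513.9 -205.7] [ 5.6 23.9] 66.7
tinrim [140, 125, 5, 10, 32] mean [ 528.8 -124.7   38.9] rect [ 528.8 -124.9] [ 4.  15.6] 80.3
baseplate [151, 109, 183, 28, 2483] mean [588.   64.9   8.2] rect [583.9  29.3] [319.2  38.5] 75.7
baseplate [157, 220, 65, 28, 607] mean [ 745.4 -132.7    7.2] rect [ 746.  -142.4] [128.8  33.9] 88.9
block [131, 131, 66, 15, 660] mean [556.  -73.9  99.7] rect [554.2 -77.6] [96.2 16.9] 72.9
bar [115, 145, 77, 32, 1158] mean [ 568.4 -107.3  123.8] rect [578.3 -94. ] [105.4  42.4] 71.2
handle [275, 145, 70, 25, 1497] mean [623.8 101.1 211.9] rect [623.9 100. ] [68.1 24.3] 76.1
handle [184, 150, 45, 25, 877] mean [594.8 -10.9 190.3] rect [595.8 -10.3] [48.9 22.2] 75.6
post [265, 132, 57, 13, 438] mean [616.2  96.6 104.4] rect [618.2  98.6] [80.9 14.4] 77.0
```

View pics/w2.png

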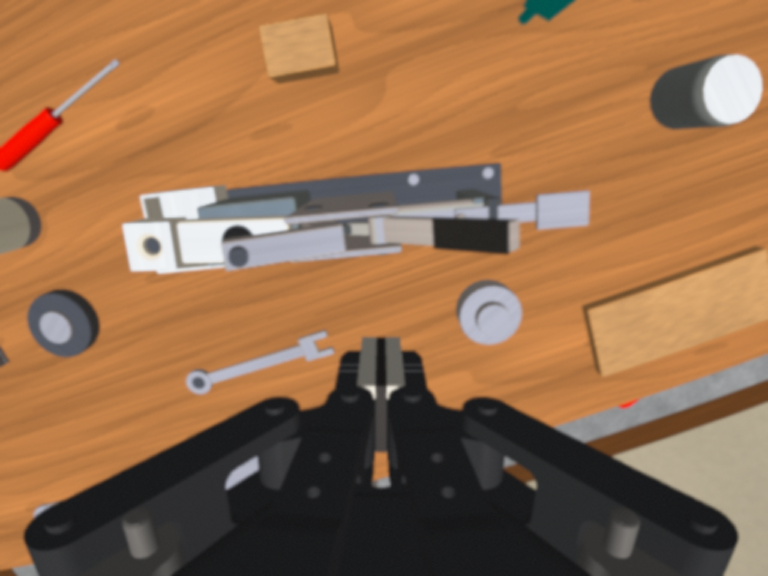

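Clamp axis direction toward the handle is u≈(0.245,0.969) with origin≈(599,4), and this agrees with the tin, paddle and pad to about 2 mm. In the image the pad strip is at (475,235), the paddle at (563,210) and the boss hole at (151,245). Next I go above the pad.

```bash
python3 -m handwheel '[[[6,22,30,0,0,-0.047],[12,45,60,0,0,-0.094],[19,68,90,0,0,-0.094],[19,68,124,0,0,-0.094],[19,68,124,0,0,-0.094],[19,68,124,0,0,-0.094],[19,68,124,0,0,-0.094]]]' 1 60
python3 - <<'E'
from h import *
print(togo([625.6,108.1,226]),r.get_state()["orientation"])
E
```

```text
t: 3.75
tool_pos: [624.9, 110.9, 256.9]
orientation: [[-0.971, 0.241, 0.003], [0.241, 0.971, 0.001], [-0.002, 0.002, -1.0]]
ft_force: [-0.7, -0.4, 1.6]
grip_width: 0.0
[-1.3 -2.6 30.9] [[-9.70550561e-01  2.40884433e-01  2.50952193e-03]
 [ 2.40887390e-01  9.70552610e-01  9.46866224e-04]
 [-2.20753772e-03  1.52349373e-03 -9.99996403e-01]]
```

```bash
python3 -m handwheel '[[[-1,-3,20,0,0,0],[-1,-2,32,0,0,0],[-1,4,40,0,0,0],[-1,9,47,0,0,0],[-1,14,55,0,0,0],[-1,18,63,0,0,0],[-1,21,72,0,0,0],[-1,23,82,0,0,0],[-1,24,87,0,0,0],[-1,24,89,0,0,0],[-1,24,89,0,0,0]]]'
```

```text
t: 4.67
tool_pos: [630.7, 135.9, 166.5]
orientation: [[-0.971, 0.239, -0.0], [0.239, 0.971, 0.002], [0.001, 0.002, -1.0]]
ft_force: [-1.7, 0.4, 0.4]
grip_width: 0.1
```

```bash
python3 -m handwheel '[[[0,0,-20,0,0,0],[0,0,-55,0,0,0],[0,0,-95,0,0,0],[30,-30,-135,0,0,0],[0,-60,-175,0,0,0],[0,-90,-200,0,0,0],[0,-90,-200,0,0,0],[0,-90,-200,0,0,0]]]'
python3 - <<'E'
from h import *
m,p,d=cap("wrist");C=cloud(m,d)
O=np.array([599.4,4.4]);cx=np.array([-.245,-.969]);cy=np.array([.969,-.245])
def at(x,y=0):
    w=O+x*cx+y*cy; q=(np.hypot(C[...,0]-w[0],C[...,1]-w[1])<6)&(d>0)&(C[...,2]<300)
    return q.sum(), np.round(np.median(C[q][:,2]),1) if q.any() else None
for x in(-70,-90,-110,-135,-150,-201,60,90,173): print(x,at(x))
cv2.imwrite("pics/w3.png",p[:,:,::-1])
E
```

```text
t: 5.33
tool_pos: [611.3, 42.1, 372.6]
orientation: [[-0.969, 0.247, 0.01], [0.247, 0.969, 0.002], [-0.009, 0.005, -1.0]]
ft_force: [0.3, -0.9, 0.9]
grip_width: -0.2
-70 (np.int64(105), np.float64(155.7))
-90 (np.int64(105), np.float64(155.8))
-110 (np.int64(100), np.float64(158.3))
-135 (np.int64(74), np.float64(158.4))
-150 (np.int64(68), np.float64(158.5))
-201 (np.int64(97), np.float64(138.1))
60 (np.int64(107), np.float64(190.7))
90 (np.int64(89), np.float64(204.6))
173 (np.int64(59), np.float64(128.5))
```

```bash
python3 - <<'E'
from h import *
m,p,d=cap("wrist");C=cloud(m,d);X,Y,Z=[C[...,i] for i in range(3)]
q=(np.hypot(X-555,Y+163)<40)&(Z>131)&(Z<142)&(d>0)
q=cv2.morphologyEx(q.astype(np.uint8),cv2.MORPH_OPEN,np.ones((3,3)))
n,l,st,_=cv2.connectedComponentsWithStats(q);i=1+np.argmax(st[1:,4]);P=C[l==i]
rr=cv2.minAreaRect(P[:,:2].astype(np.float32));print("boss",rr,P[:,2].mean(),st[i])
cs,_h=cv2.findContours((l==i).astype(np.uint8),cv2.RETR_CCOMP,cv2.CHAIN_APPROX_NONE)
for c,hh in zip(cs,_h[0]):
    if hh[3]>=0 and len(c)>8:
        (u,v),(a,b),_=cv2.fitEllipse(c); print("hole px",u,v,a,b,"world",np.round(ray(m,u,v,136),1))
g=p[st[i,1]-8:st[i,1]+st[i,3]+8,max(0,st[i,0]-8):st[i,0]+st[i,2]+8]
cv2.imwrite("pics/boss.png",cv2.resize(g[:,:,::-1],None,fx=8,fy=8,interpolation=cv2.INTER_CUBIC))
print("x0,y0",max(0,st[i,0]-8),st[i,1]-8)
qh=(np.hypot(X-555,Y+163)<9)&(d>0); print(np.percentile(Z[qh],[5,25,50,75,95]))
E
```

```text
boss ((554.9217529296875, -163.8203582763672), (46.15314865112305, 44.2116584777832), 71.77272033691406) 135.56611883890872 [ 72 142  36  34 953]
hole px 90.75308990478516 158.6498565673828 12.52779483795166 15.373863220214844 world [ 555.5 -161.3  136. ]
x0,y0 64 134
[126.53485048 127.55172377 128.15003671 128.90514146 131.72687907]
```

View pics/boss.png

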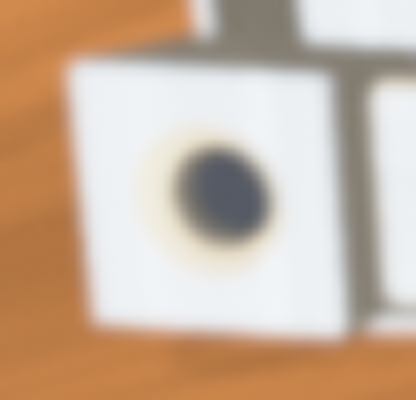

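```bash
python3 -m handwheel '[[[1,-38,10,0,0,0],[2,-76,20,0,0,0],[3,-114,40,0,0,0],[4,-150,70,0,0,0],[4,-185,100,0,0,0],[4,-212,112,0,0,0],[4,-212,112,0,0,0],[4,-212,112,0,0,0],[4,-212,112,0,0,0]]]'
python3 - <<'E'
from h import *
m,p,d=cap("wrist");C=cloud(m,d);X,Y,Z=[C[...,i] for i in range(3)]
q=(np.hypot(X-555,Y+163)<40)&(Z>132)&(Z<140)&(d>0)
n,l,st,_=cv2.connectedComponentsWithStats(q.astype(np.uint8));i=1+np.argmax(st[1:,4]);P=C[l==i]
rr=cv2.minAreaRect(P[:,:2].astype(np.float32));print("boss",rr,P[:,2].mean(),st[i])
cs,_h=cv2.findContours((l==i).astype(np.uint8),cv2.RETR_CCOMP,cv2.CHAIN_APPROX_NONE)
for c,hh in zip(cs,_h[0]):
    if hh[3]>=0 and len(c)>8:
        (u,v),(a,b),_=cv2.fitEllipse(c); print("hole px",u,v,a,b,"world",np.round(ray(m,u,v,136),1))
qh=(np.hypot(X-555,Y+163)<6)&(d>0); print(np.percentile(Z[qh],[5,25,50,75,95]))
g=p[110:270,170:340]; cv2.imwrite("pics/boss2.png",cv2.resize(g[:,:,::-1],None,fx=3,fy=3,interpolation=cv2.INTER_CUBIC))
O=np.array([599.4,4.4])
E
```

```text
t: 6.18
tool_pos: [554.8, -152.9, 252.4]
orientation: [[-0.971, 0.238, -0.001], [0.238, 0.971, 0.006], [0.003, 0.006, -1.0]]
ft_force: [0.2, 0.6, 0.7]
grip_width: -0.2
boss ((555.3084716796875, -164.09512329101562), (44.09621810913086, 44.74648666381836), 72.16748809814453) 135.82098286681762 [ 216  163   51   51 1991]
hole px 240.16171264648438 187.79393005371094 19.583425521850586 20.79850196838379 world [ 554.  -163.7  136. ]
[  3.75406172 127.56022754 128.03206667 128.66607545 129.19906593]
```

View pics/boss2.png

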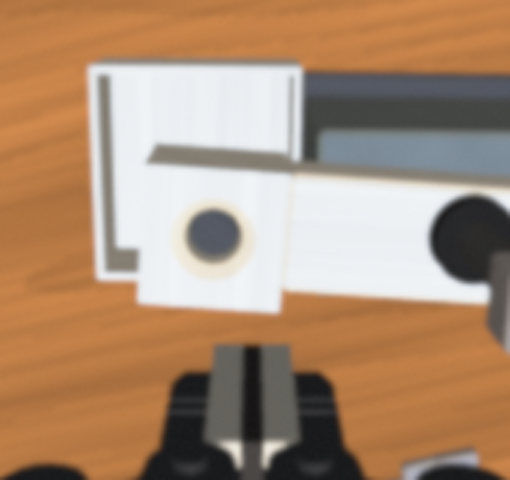

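```bash
python3 -m handwheel '[[[22,30,-8,0,0,0],[46,62,-15,0,0,0.02],[70,94,-15,0,0,0.03],[95,127,-15,0,0,0.04],[120,160,-15,0,0,0.05],[145,194,-15,0,0,0.075],[170,228,-15,0,0,0.075],[195,261,-15,0,0,0.075],[220,294,-15,0,0,0.075],[245,328,-10,0,0,0.075],[268,359,0,0,0,0.075],[268,359,0,0,0,0.075]]]' 0.4 60
python3 -m handwheel '[[[0,0,0,0,0,0],[0,0,0,0,0,0]]]'
python3 - <<'E'
from h import *
m,p,d=cap("wrist");C=cloud(m,d);X,Y,Z=[C[...,i] for i in range(3)]
q=(np.hypot(X-380,Y-260)<35)&(Z>139)&(Z<152)&(d>0)
P=C[q];print(cv2.minAreaRect(P[:,:2].astype(np.float32)),P.mean(0),togo([379.7,259.5,107]))
E
```

```text
t: 7.23
tool_pos: [373.1, 270.6, 255.3]
orientation: [[-0.957, 0.29, -0.002], [0.29, 0.957, 0.01], [0.005, 0.009, -1.0]]
ft_force: [0.1, 0.2, 0.1]
grip_width: 51.2
t: 7.4
tool_pos: [371.0, 274.4, 255.7]
orientation: [[-0.959, 0.282, -0.002], [0.282, 0.959, 0.012], [0.005, 0.01, -1.0]]
ft_force: [0.2, -0.1, -0.4]
grip_width: 51.3
((378.81280517578125, 259.9115905761719), (30.112091064453125, 29.301685333251953), 72.47595977783203) [378.02620109 260.27521046 144.93079238] [-11.5 -11.8 148.6]
```

```bash
python3 -m handwheel '[[[-11,-12,20,0.01,0,0.024],[-11,-12,55,0.01,0,0.024],[-11,-12,75,0.01,0,0.024],[-11,-12,85,0.01,0,0.024],[-11,-12,85,0.01,0,0.024]]]'
python3 - <<'E'
from h import *
s=r.get_state();print(togo([379,259.8,107]),np.round(s["orientation"],3).tolist())
E
```

```text
t: 7.87
tool_pos: [378.3, 256.7, 168.6]
orientation: [[-0.951, 0.311, -0.008], [0.311, 0.951, -0.002], [0.007, -0.005, -1.0]]
ft_force: [-0.2, -0.3, 0.2]
grip_width: 51.2
[-0.1  3.4 61.6] [[-0.951, 0.311, -0.008], [0.311, 0.951, -0.002], [0.007, -0.005, -1.0]]
```

Lower to the grasp height, then close.

```bash
python3 -m handwheel '[[[0,3,12,0,0,0],[0,3,28,0,-0.008,0],[0,3,45,0,-0.008,0],[0,3,60,0,-0.008,0],[0,3,62,0,-0.008,0],[0,3,62,0,-0.008,0]]]'
python3 -m handwheel '[[[0,0,0,0,0,0],[0,0,0,0,0,0],[0,0,0,0,0,0],[0,0,0,0,0,0],[0,0,0,0,0,0]]]' 1 90
```

```text
t: 8.37
tool_pos: [379.3, 259.5, 107.2]
orientation: [[-0.95, 0.311, -0.0], [0.311, 0.95, -0.005], [-0.001, -0.004, -1.0]]
ft_force: [1.2, -0.1, -0.5]
grip_width: 51.1
t: 8.78
tool_pos: [380.8, 260.2, 109.0]
orientation: [[-0.95, 0.312, 0.003], [0.312, 0.95, -0.003], [-0.003, -0.002, -1.0]]
ft_force: [0.4, -1.7, 5.9]
grip_width: 28.6
```

```bash
python3 -m handwheel '[[[0,0,-12,0,0,0],[0,0,-35,0,0,0],[0,0,-65,0,0,0],[0,0,-100,0,0,0],[0,0,-135,0,0,0],[0,0,-170,0,0,0],[0,0,-175,0,0,0],[0,0,-175,0,0,0]]]'
python3 - <<'E'
from h import *
s=r.get_state();print(np.round(s["moment"],2),togo([554.8,-163.9,285]))
E
```

```text
t: 9.45
tool_pos: [381.9, 262.0, 287.3]
orientation: [[-0.95, 0.311, 0.008], [0.311, 0.95, 0.003], [-0.006, 0.005, -1.0]]
ft_force: [0.2, -0.4, -2.4]
grip_width: 28.8
[-0.04  0.04  0.  ] [-297.  -350.9    2.3]
```

```bash
python3 -m handwheel '[[[-24,-29,0,0,0,0],[-50,-58,0,0,0,0],[-76,-90,0,0,0,0],[-103,-121,0,0,0,0],[-130,-153,0,0,0,0],[-157,-185,0,0,0,0],[-184,-217,0,0,0,0],[-210,-248,0,0,0,0],[-236,-280,0,0,0,0],[-262,-310,0,0,0,0],[-284,-335,0,0,0,0],[-297,-351,0,0,0,0]]]'
python3 -m handwheel '[[[0,0,0,0,0,0],[0,0,0,0,0,0],[0,0,0,0,0,0]]]'
python3 - <<'E'
from h import *
m,p,d=cap("wrist")
s=r.get_state();print(togo([554.8,-163.9,285]),np.round(s["orientation"],3).tolist())
cv2.imwrite("pics/held.png",cv2.resize(p[100:340,140:380,::-1],None,fx=2.4,fy=2.4,interpolation=cv2.INTER_CUBIC))
R=np.array(s["orientation"]);t=np.array(s["tool_pos"])
for z in(0,44,54,99): print(z,pix(m,t+R[:,2]*z))
print("boss",pix(m,[[554.8,-163.9,136]]))
E
```

```text
t: 10.45
tool_pos: [553.6, -168.7, 284.8]
orientation: [[-0.949, 0.316, 0.004], [0.316, 0.949, -0.0], [-0.004, 0.001, -1.0]]
ft_force: [-0.2, 0.0, -1.6]
grip_width: 29.1
t: 10.7
tool_pos: [552.0, -167.5, 282.4]
orientation: [[-0.949, 0.316, -0.001], [0.316, 0.949, 0.001], [0.001, 0.001, -1.0]]
ft_force: [0.4, 1.3, -2.5]
grip_width: 29.1
[-1.3  3.2 -2. ] [[-0.949, 0.314, 0.0], [0.314, 0.949, 0.002], [0.0, 0.002, -1.0]]
0 [[254.03171006 247.76038227]]
44 [[253.95163292 216.04940357]]
54 [[253.9380204  210.68028091]]
99 [[253.88982183 191.71861229]]
boss [[256.75001754 179.00220195]]
```

View pics/held.png

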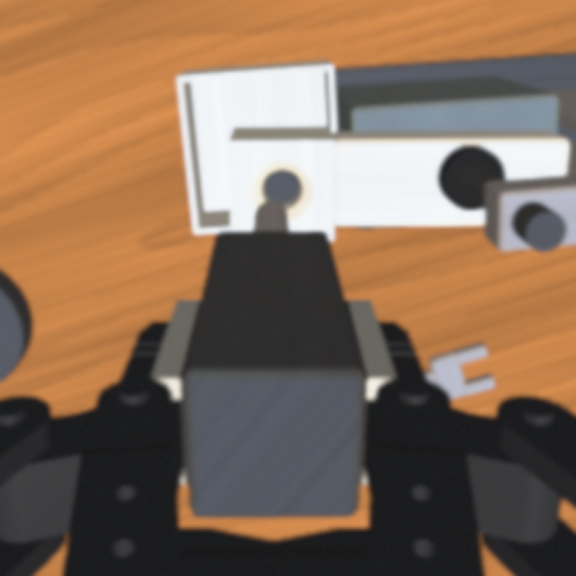

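The tip appears at crop (271,205), against a predicted (273,203), so the punch hangs straight. The boss hole is at (282,188). I centre over it and lower to just above the boss.

```bash
python3 -m handwheel '[[[-1,3,10,0,0,0],[-1,3,25,0,0,0],[-1,3,35,0,0,0],[-1,3,40,0,0,0],[-1,3,40,0,0,0],[-1,3,40,0,0,0]]]'
python3 - <<'E'
from h import *
m,p,d=cap("wrist")
s=r.get_state();print(togo([554.8,-163.9,285]),np.round(s["orientation"],3).tolist())
R=np.array(s["orientation"]);t=np.array(s["tool_pos"])
print(pix(m,t+R[:,2]*99),pix(m,[[554.8,-163.9,136]]))
cv2.imwrite("pics/held2.png",cv2.resize(p[150:230,200:310,::-1],None,fx=5,fy=5,interpolation=cv2.INTER_CUBIC))
E
```

```text
t: 11.25
tool_pos: [554.3, -163.4, 242.6]
orientation: [[-0.949, 0.314, -0.0], [0.314, 0.949, 0.002], [0.001, 0.002, -1.0]]
ft_force: [-1.0, -1.6, -1.9]
grip_width: 28.7
[ -0.1  -0.  -41.7] [[-0.949, 0.314, 0.001], [0.314, 0.949, 0.002], [-0.001, 0.002, -1.0]]
[[252.31394229 192.21767576]] [[252.02148938 189.43200669]]
```

View pics/held2.png

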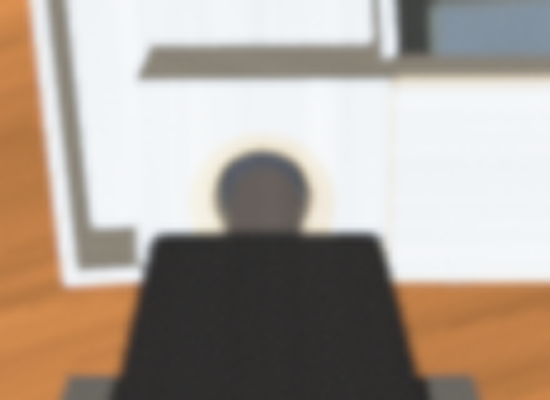

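Shank (centre 264) is centred on the hole (centre 263) with an even gap. I drive down now.

```bash
python3 -m handwheel '[[[0,0,6,0,0,0],[0,0,11,0,0,0],[0,0,16,0,0,0],[0,0,20,0,0,0],[0,0,25,0,0,0],[0,0,30,0,0,0]]]'
python3 -m handwheel '[[[0,0,6,0,0,0],[0,0,12,0,0,0],[0,0,18,0,0,0],[0,0,22,0,0,0],[0,0,24,0,0,0],[0,0,24,0,0,0]]]'
```

```text
t: 11.8
tool_pos: [555.8, -164.3, 216.2]
orientation: [[-0.949, 0.314, 0.003], [0.314, 0.949, 0.003], [-0.002, 0.003, -1.0]]
ft_force: [-3.9, 1.4, 13.1]
grip_width: 29.0
t: 12.3
tool_pos: [555.8, -164.1, 191.2]
orientation: [[-0.949, 0.314, 0.003], [0.314, 0.949, 0.002], [-0.002, 0.003, -1.0]]
ft_force: [0.6, -0.0, -2.9]
grip_width: 29.1
```

```bash
python3 -m handwheel '[[[0,0,-15,0,0,0],[0,0,-40,0,0,0],[0,0,-70,0,0,0],[0,0,-95,0,0,0],[10,0,-100,0,0,0],[30,0,-100,0,0,0],[30,0,-100,0,0,0],[30,0,-100,0,0,0]]]'
python3 - <<'E'
from h import *
m,p,d=cap("wrist");C=cloud(m,d)
s=r.get_state();print(togo([379.2,259,290]),s["ft_force"])
q=(np.hypot(C[...,0]-554.8,C[...,1]+163.9)<7)&(d>0); print("z through hole",np.percentile(C[q][:,2],[5,50,95]))
O=np.array([599.4,4.4]);cx=np.array([-.245,-.969])
for n in("top","wrist"):
    if n=="top": m,p,d=cap("top");C=cloud(m,d)
    for g in optics.regions_of("pin",n)[:2]: print(n,g["p"],g["rect"],np.median(C[g["region"]&(d>0)],0))
w=O-135*cx;q=(np.hypot(C[...,0]-w[0],C[...,1]-w[1])<8)&(d>0);print("pad z",np.median(C[q][:,2]))
E
```

```text
t: 12.97
tool_pos: [526.1, -154.7, 290.9]
orientation: [[-0.949, 0.314, 0.002], [0.314, 0.949, 0.003], [-0.001, 0.004, -1.0]]
ft_force: [0.8, 1.0, -2.2]
grip_width: 28.9
[270.2 346.4   1.6] [ 1.07965909 -0.64844575 -1.56503753]
z through hole [1.58102785 3.19498517 3.93068167]
pad z 157.9924470700369
```

The hole is now open down to the tin floor and the handle is still level at 158. I carry the punch back to the stand.

```bash
python3 -m handwheel '[[[22,29,0,0,0,0],[46,58,0,0,0,0],[70,90,0,0,0,0],[95,121,0,0,0,0],[120,153,0,0,0,0],[145,185,0,0,0,0],[169,217,0,0,0,0],[193,248,0,0,0,0],[217,280,0,0,0,0],[240,310,0,0,0,0],[260,335,0,0,0,0],[270,346,0,0,0,0]]]'
python3 -m handwheel '[[[0,0,10,0,0,0],[0,0,30,0,0,0],[0,0,50,0,0,0],[0,0,60,0,0,0],[0,0,60,0,0,0]]]'
python3 - <<'E'
from h import *
m,p,d=cap("wrist");C=cloud(m,d);X,Y,Z=[C[...,i] for i in range(3)]
s=r.get_state();print(togo([379.2,259,190]),np.round(s["orientation"],3).tolist())
R=np.array(s["orientation"]);t=np.array(s["tool_pos"])
print("tip",pix(m,t+R[:,2]*99)-[170,110],"orig place hole",pix(m,[[379.5,259.5,70]])-[170,110])
q=(Z>63)&(Z<77)&(d>0)&(np.hypot(X-379,Y-297)<90)
n,l,st,_=cv2.connectedComponentsWithStats(q.astype(np.uint8));i=1+np.argmax(st[1:,4])
rr=cv2.minAreaRect(C[l==i][:,:2].astype(np.float32));print(rr)
cv2.imwrite("pics/ret.png",cv2.resize(p[110:230,170:340,::-1],None,fx=4,fy=4,interpolation=cv2.INTER_CUBIC))
E
```

```text
t: 14.17
tool_pos: [377.7, 263.9, 291.0]
orientation: [[-0.951, 0.308, 0.002], [0.308, 0.951, 0.003], [-0.001, 0.004, -1.0]]
ft_force: [-0.1, 0.2, -1.3]
grip_width: 28.7
t: 14.58
tool_pos: [376.6, 261.2, 227.5]
orientation: [[-0.951, 0.31, -0.003], [0.31, 0.951, -0.002], [0.003, -0.003, -1.0]]
ft_force: [0.6, -1.2, -2.9]
grip_width: 29.5
[-2.6 -2.5 39.3] [[-0.951, 0.31, -0.001], [0.31, 0.951, 0.0], [0.001, -0.0, -1.0]]
tip [[84.28817912 82.64374817]] orig place hole [[82.49840951 68.17656794]]
((379.2297058105469, 297.1586608886719), (150.89137268066406, 60.85401153564453), 86.93119049072266)
```

View pics/ret.png

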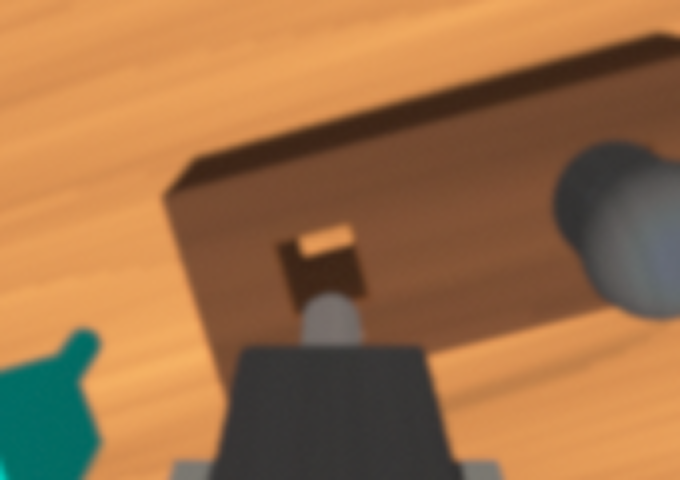

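Hole centre at crop (323,270), which is about 2 mm from the earlier punch position. Combined with the stand fit, I aim for (378,258).

```bash
python3 -m handwheel '[[[-2,-4,10,0,0,0],[-2,-4,30,0,0,0],[-2,-4,45,0,0,0],[-2,-4,48,0,0,0],[-2,-4,48,0,0,0],[-2,-4,48,0,0,0]]]'
python3 - <<'E'
from h import *
s=r.get_state();print(togo([378,258,110]),np.round(s["orientation"],3).tolist(),s["ft_force"])
E
```

```text
t: 15.13
tool_pos: [379.0, 257.9, 182.1]
orientation: [[-0.951, 0.31, 0.0], [0.31, 0.951, 0.001], [0.0, 0.001, -1.0]]
ft_force: [1.1, 0.1, -1.2]
grip_width: 29.1
[ 1.  -0.3 72.1] [[-0.951, 0.31, 0.0], [0.31, 0.951, 0.001], [0.0, 0.001, -1.0]] [ 1.09761283  0.07505916 -1.15799123]
```

```bash
python3 -m handwheel '[[[1,0,6,0,0,0],[1,0,14,0,0,0],[1,0,24,0,0,0],[1,0,24,0,0,0]]]'
python3 -m handwheel '[[[0,0,12,0,0,0],[0,0,25,0,0,0],[0,0,36,0,0,0],[0,0,44,0,0,0],[0,0,46,0,0,0],[0,0,46,0,0,0]]]'
```

```text
t: 15.47
tool_pos: [376.6, 257.2, 156.1]
orientation: [[-0.951, 0.31, -0.003], [0.31, 0.951, -0.001], [0.002, -0.002, -1.0]]
ft_force: [-0.9, -1.2, -2.3]
grip_width: 29.1
t: 15.97
tool_pos: [376.3, 257.0, 109.8]
orientation: [[-0.951, 0.31, -0.004], [0.31, 0.951, -0.002], [0.003, -0.003, -1.0]]
ft_force: [-0.5, 0.2, -1.7]
grip_width: 29.0
```

```bash
python3 -m handwheel '[[[0,0,1,0,0,0],[0,0,2,0,0,0],[0,0,2,0,0,0]]]'
python3 -m handwheel '[[[0,0,0,0,0,0],[0,0,0,0,0,0],[0,0,0,0,0,0],[0,0,0,0,0,0]]]' 0.4
python3 -m handwheel '[[[0,0,-12,0,0,0],[0,0,-40,0,0,0],[0,0,-75,0,0,0],[0,0,-110,0,0,0],[0,0,-150,0,0,0],[0,0,-180,0,0,0],[0,0,-180,0,0,0],[0,0,-180,0,0,0]]]'
python3 - <<'E'
from h import *
m,p,d=cap("wrist");C=cloud(m,d);X,Y,Z=[C[...,i] for i in range(3)]
q=(np.hypot(X-378,Y-258)<35)&(Z>135)&(Z<155)&(d>0)
P=C[q];print(cv2.minAreaRect(P[:,:2].astype(np.float32)),P.mean(0),Z[q].std())
q=(np.hypot(X-383,Y-334)<35)&(Z>110)&(Z<145)&(d>0);P=C[q];print("scriber",cv2.minAreaRect(P[:,:2].astype(np.float32)))
print(togo([599.4+.245*205,4.4+.969*205,270]))
E
```

```text
t: 16.22
tool_pos: [376.9, 257.4, 109.1]
orientation: [[-0.951, 0.31, -0.003], [0.31, 0.951, -0.001], [0.002, -0.002, -1.0]]
ft_force: [-1.2, -1.5, 4.9]
grip_width: 29.1
t: 16.55
tool_pos: [377.3, 257.7, 109.4]
orientation: [[-0.951, 0.31, -0.002], [0.31, 0.951, -0.001], [0.002, -0.001, -1.0]]
ft_force: [-0.2, -0.4, 0.2]
grip_width: 51.3
t: 17.22
tool_pos: [378.9, 258.9, 291.7]
orientation: [[-0.951, 0.31, 0.002], [0.31, 0.951, 0.004], [-0.001, 0.004, -1.0]]
ft_force: [-0.6, 0.3, -0.1]
grip_width: 51.2
((375.40850830078125, 258.2252197265625), (29.72648811340332, 29.8453369140625), 72.11772155761719) [374.70383096 258.59768444 144.74507213] 1.4395073983075866
scriber ((382.2230529785156, 334.2411193847656), (34.20612716674805, 34.641143798828125), 74.39055633544922)
[-275.6   32.2   19.2]
```

Punch stands back in the hole (top at z 145, square). Now I go over the release paddle, with the jaws turned across so the opening handle clears the gripper.

```bash
python3 -m handwheel '[[[-20,3,0,0,0,0.12],[-44,6,0,0,0,0.24],[-68,9,0,0,0,0.36],[-92,12,0,0,0,0.48],[-116,16,0,0,0,0.6],[-140,19,0,0,0,0.72],[-164,22,0,0,0,0.84],[-188,26,0,0,0,0.96],[-212,29,0,0,0,1.08],[-236,32,5,0,0,1.2],[-258,35,10,0,0,1.32],[-274,38,20,0,0,1.44]]]' 1 60
python3 -m handwheel '[[[0,0,0,0,0,0.06],[0,0,0,0,0,0.06],[0,0,0,0,0,0.06]]]'
python3 - <<'E'
from h import *
m,p,d=cap("wrist");C=cloud(m,d);X,Y,Z=[C[...,i] for i in range(3)]
q=(np.hypot(X-650,Y-205)<50)&(Z>131)&(Z<143)&(d>0);P=C[q];print("paddle",len(P),cv2.minAreaRect(P[:,:2].astype(np.float32)),P[:,2].mean())
s=r.get_state();print(togo([651.3,209.8,148]),np.round(s["orientation"],3).tolist(),np.round(s["joints"],2),s["grip_width"])
q=(np.hypot(X-632,Y-135)<8)&(d>0);print("pad z",np.median(Z[q]))
E
```

```text
t: 18.27
tool_pos: [651.2, 207.4, 266.8]
orientation: [[0.191, 0.982, -0.003], [0.982, -0.191, -0.002], [-0.003, -0.002, -1.0]]
ft_force: [0.2, -0.3, 0.3]
grip_width: -0.1
t: 18.52
tool_pos: [649.8, 206.9, 263.8]
orientation: [[0.248, 0.969, -0.007], [0.969, -0.248, -0.005], [-0.006, -0.006, -1.0]]
ft_force: [0.4, 0.5, -1.2]
grip_width: -0.1
paddle 1654 ((647.5809326171875, 191.2493896484375), (58.52250671386719, 29.641130447387695), 75.21183013916016) 138.17377103172976
[  3.2   1.3 116.9] [[0.248, 0.969, -0.006], [0.969, -0.248, -0.003], [-0.005, -0.005, -1.0]] [-0.75  0.47  0.53  1.5  -0.24  1.25 -0.44] -0.08422619041952524
pad z nan
  return _methods._mean(a, axis=axis, dtype=dtype,
  ret = ret.dtype.type(ret / rcount)
```

```bash
python3 -m handwheel '[[[1,2,25,0,0,0],[1,2,60,0,0,0],[1,2,95,0,0,0],[1,2,110,0,0,0],[1,2,118,0,0,0],[1,2,125,0,0,0],[1,2,132,0,0,0],[1,2,138,0,0,0],[1,2,143,0,0,0],[1,2,145,0,0,0],[1,2,145,0,0,0]]]'
```

```text
t: 19.48
tool_pos: [652.1, 207.4, 120.3]
orientation: [[0.248, 0.969, -0.004], [0.969, -0.248, -0.003], [-0.004, -0.003, -1.0]]
ft_force: [0.8, -0.1, 1.1]
grip_width: -0.1
```

```bash
cat > chk.py <<'E'
from h import *
O=np.array([599.4,4.4]);cx=np.array([-.245,-.969])
for n in("wrist","top"):
    m,p,d=cap(n);C=cloud(m,d)
    for x in(-90,-107,-120,-135,-201,60):
        w=O+x*cx;q=(np.hypot(C[...,0]-w[0],C[...,1]-w[1])<8)&(d>0)&(C[...,2]<250)
        print(n,x,q.sum(),np.round(np.percentile(C[q][:,2],[10,50,90])) if q.any() else None)
E
python3 chk.py
```

```text
wrist -90 0 None
wrist -107 0 None
wrist -120 0 None
wrist -135 0 None
wrist -201 643 [ -0. 150. 163.]
wrist 60 0 None
top -90 49 [  7. 198. 207.]
top -107 58 [ 10. 210. 222.]
top -120 53 [  7. 151. 231.]
top -135 27 [133. 138. 227.]
top -201 26 [ -1. 113. 120.]
top 60 37 [123. 206. 217.]
```

Handle is up (pad about 218) and the jaw is raised. I back off straight up and away, then do the final checks.

```bash
python3 -m handwheel '[[[0,0,-20,0,0,0],[0,0,-55,0,0,0],[10,0,-95,0,0,0],[20,0,-135,0,0,0],[30,0,-175,0,0,0],[20,30,-210,0,0,0],[0,30,-230,0,0,0],[-30,30,-230,0,0,0],[-60,30,-230,0,0,0],[-60,30,-230,0,0,0],[-60,30,-230,0,0,0]]]'
python3 chk.py
python3 - <<'E'
from h import *
m,p,d=cap("scene");C=cloud(m,d)
print(r.get_state()["t"])
for t in("pin","punch","scriber","link","tin"):
    for g in optics.regions_of(t,"scene")[:3]:
        q=C[g["region"]&(d>0)]; print(t,round(g["p"],2),np.round(g["rect"]),np.round(np.median(q,0)),np.round(np.percentile(q[:,2],97)))
cv2.imwrite("pics/fin.png",cv2.resize(p[160:270,150:400,::-1],None,fx=3.2,fy=3.2,interpolation=cv2.INTER_CUBIC))
E
```

```text
t: 20.5
tool_pos: [667.4, 138.4, 352.0]
orientation: [[0.254, 0.967, -0.003], [0.967, -0.254, -0.003], [-0.004, -0.002, -1.0]]
ft_force: [0.7, 0.4, -0.5]
grip_width: 0.1
wrist -90 134 [106. 204. 210.]
wrist -107 202 [133. 216. 223.]
wrist -120 288 [133. 227. 232.]
wrist -135 225 [134. 136. 228.]
wrist -201 144 [138. 139. 139.]
wrist 60 0 None
top -90 50 [  7. 198. 207.]
top -107 54 [  7. 211. 221.]
top -120 45 [  7. 133. 229.]
top -135 0 None
top -201 0 None
top 60 36 [124. 206. 219.]
20.65
punch 0.88 [314. 216.  14.  33.] [476. 259.  94.] 134.0
punch 0.6 [325. 196.  14.  23.] [388. 263. 115.] 146.0
punch 0.55 [298. 200.  14.  33.] [406. 171.  96.] 134.0
scriber 0.66 [346. 201.  14.  17.] [396. 337. 102.] 130.0
link 0.66 [199. 198.  36.  32.] [ 580. -127.  122.] 136.0
tin 0.92 [180. 218.  24.  26.] [ 579. -200.   18.] 39.0
```

View pics/fin.png

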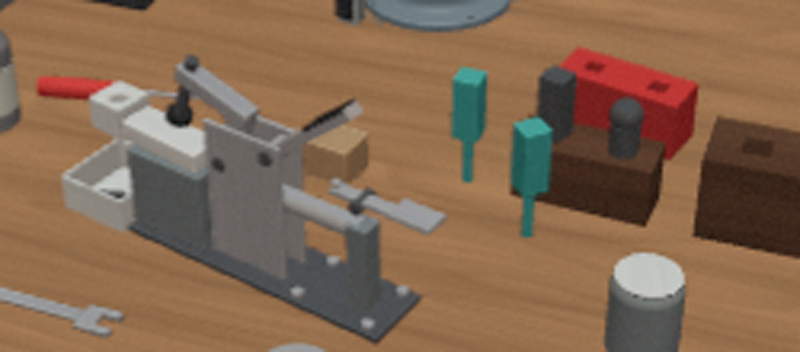

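The dark pin is visible in the tin at (112,190). The handle is up and the link arm lies flat on its block. The punch is upright in the small brown stand at (556,100) and the scriber is still in place at (625,125). The robot is clear of everything.

```bash
python3 -c "
from workcell import ticket; print(ticket.hand_in())"
```

```text
the job is handed in; nothing more can be done
None
```

I did all the steps in order and handed the job in at about 20.7 s of the 61 s allowed. The hand-in reports no verdict.

- **Locking:** I pushed the handle past its hard spot. With the robot clear it stayed level, with the pad at z 158 and the jaw level.
- **Pin:** I took the punch from the small brown stand and drove the pin at about 13 N. The force then fell to the punch's weight alone, and the hole was open down to the tin floor with the handle still locked.
- **Punch and release:** I put the punch back in its hole and pressed the release lever. The handle sprang up and the lever returned to rest.

**Last checks:**
- The handle pad is at about z 217 (open) and the paddle is back at z 138–139.
- The link arm lies flat on its block, with the boss top at z 136.
- The punch is upright with its top at z 145–146, and the scriber is within about 2 mm of where it was.
- The robot is clear, with TCP z at 352 mm.

**What was less certain:**
- The network did not detect the pin itself. That it lies in the tin rests on a dark piece seen there in the last picture, the open hole and the drop in force.
- I did not measure the foot's force on the link arm.
- I judged the other bench things only by eye, and I saw none of them disturbed.

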